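Set out the bench for a pH measurement

TASK

Set out the bench for a pH measurement: stand the larger beaker in the middle of the magnetic stirrer's plate with the stir bar lying in it, and stand the buffer bottle in the gap between the stirrer and the pH meter, clear of both. On the stirrer's other side, away from the meter, stand the small rinse beaker level with the middle of the plate and about 3 cm clear of the stirrer, and the wash bottle straight behind it (farther from the robot), again about 3 cm clear. Everything stands upright and let go; carry the vessels upright, and do not shift or knock over the measuring cylinder.

Things in the scene. Friction and masses are not known exactly. Their poses are not given: they have to be found in the camera images.
- stirrer: magnetic stirrer, fixed: low white box with a round white plate 106 mm across on top, whose flat face is 50 mm above the bench. Origin on the bench under the plate's centre, z up, x pointing away from the robot to its rear. The housing (44 mm high) reaches 60 mm to each side (y), 60 mm to the rear and 80 mm to the front (-x), where a black knob sticks out 12 mm more. It may stand left or right of the meter and be turned by up to 0.1 rad
- meter: pH meter, fixed: low white box with sloping grey face and dark display, 150 mm deep (x) by 150 mm wide (y), up to 67 mm high at its rear. Origin on the bench under its centre, x pointing away from the robot to its rear; turned by up to 0.1 rad. The gap between the sides of stirrer and meter is about 125 to 165 mm
- sample_beaker: the larger beaker: open, milky white plastic, straight-sided, loose, 60 g. Outer diameter 58 mm (61 at the rim bead), height 80 mm, inner diameter 52 mm, floor 4 mm thick. Origin at the centre of its underside, z up
- rinse_beaker: the small rinse beaker: open, milky white plastic, straight-sided, loose, 30 g. Outer diameter 42 mm (45 at the rim bead), height 60 mm. Origin at the centre of its underside, z up
- wash_bottle: wash bottle, loose, about 140 to 280 g: milky round body of 60 mm diameter up to 98 mm height, shoulder up to 114 mm, grey round screw cap of 34 mm diameter from 120 to 148 mm height, and a thin bent spout (6 mm) that rises from the cap's centre to 175 mm height and reaches out 60 mm along the bottle's +x. Best held by the cap with the fingers on either side of the spout's direction. Origin at the centre of its underside, z up
- buffer_bottle: buffer bottle, closed, loose, about 85 to 170 g: round white bottle with a blank paper label, 48 mm diameter up to 60 mm height, shoulder up to 72 mm, black round screw cap of 32 mm diameter from 75 to 95 mm height. Origin at the centre of its underside, z up
- stir_bar: magnetic stir bar: small white plastic bar lying on the bench, loose, 12 g, 30 mm long (x), 8 mm wide (y), 8 mm high. Origin at the centre of its underside. It is not magnetic here
- cylinder25: measuring cylinder, a bystander, loose: slim milky tube of 24 mm diameter, 165 mm tall, on a blue six-sided foot 54 mm across. It stands among the other things and must stay where it stands. Origin at the centre of its underside, z up
Things that resemble listed ones, but are neither listed nor needed, are in the scene too. What is shaped like the sample_beaker but blue is not meant. Leave any orange look-alike of the rinse_beaker alone.

How it is judged:
At the end, for the whole second after the job is handed in: Large beaker within 12 mm of the plate centre, stir bar in it; buffer bottle in the gap, 8 mm or more clear of both; rinse beaker 11-53 mm beside the stirrer, within 28 mm of level; wash bottle behind it, 7-61 mm clear; all upright, at rest, released; cylinder moved under 20 mm (((y of meter in the frame of stirrer between 0.1 and 0.5 m and y of buffer_bottle in the frame of stirrer between 0.092 and 0.5 m and y of buffer_bottle in the frame of meter between -0.5 and -0.107 m and y of rinse_beaker in the frame of stirrer between -0.134 and -0.092 m and y of wash_bottle in the frame of stirrer between -0.138 and -0.088 m) or (y of meter in the frame of stirrer between -0.5 and -0.1 m and y of buffer_bottle in the frame of stirrer between -0.5 and -0.092 m and y of buffer_bottle in the frame of meter between 0.107 and 0.5 m and y of rinse_beaker in the frame of stirrer between 0.092 and 0.134 m and y of wash_bottle in the frame of stirrer between 0.088 and 0.138 m)) and horizontal distance between sample_beaker and stirrer below 0.012 m and z of sample_beaker in the frame of stirrer between 0.046 and 0.055 m and horizontal distance between stir_bar and sample_beaker below 0.027 m and z of stir_bar in the frame of sample_beaker between 0 and 0.016 m and x of buffer_bottle in the frame of stirrer between -0.06 and 0.06 m and x of buffer_bottle in the frame of meter between -0.06 and 0.06 m and x of rinse_beaker in the frame of stirrer between -0.028 and 0.028 m and x of wash_bottle in the frame of stirrer above 0.05 m and horizontal distance between wash_bottle and rinse_beaker between 0.058 and 0.112 m and height (world z) of each of rinse_beaker, wash_bottle, buffer_bottle below 0.006 m and angle between each of sample_beaker, rinse_beaker, wash_bottle, buffer_bottle's own z axis and vertical below 0.08 rad and linear speed of each of sample_beaker, rinse_beaker, wash_bottle, buffer_bottle, stir_bar below 0.01 m/s and angle between cylinder25's own z axis and vertical below 0.1 rad and distance of cylinder25 from where it was at the start of the episode below 0.02 m); the robot touches nothing.
It fails at once if a vessel is tipped by more than 0.6 rad (angle between any of sample_beaker, rinse_beaker, wash_bottle, buffer_bottle's own z axis and vertical above 0.6 rad).
It fails at once if the measuring cylinder is shifted by more than 30 mm or tipped by more than 0.4 rad (distance of cylinder25 from where it was at the start of the episode above 0.03 m or angle between cylinder25's own z axis and vertical above 0.4 rad).
It also fails if it takes over 141 s, if anything falls off the work surface, if the arm or the gripper's body presses on something with over 40 N, if the wrist force passes 120 N, or if a joint passes its speed limit or range.

ROBOT

A 6-joint arm with a two-finger parallel gripper is mounted at the origin on the work surface. World frame = base frame: x ahead of the robot, y to its left, z up, the work surface at z = 0. Lengths are in m, angles in rad, forces in N, time in s.
With the tool pointing down it reaches from about 0.275 to 0.975 m from the base axis. Payload 8.4 kg.
Tool frame: the origin (TCP) lies midway between the tips of the shut fingers; the grasp point (between the pads) lies 19 mm behind it; z points along the fingers, y is the direction in which the jaws open and shut (so a half turn about z gives the same grasp; the last joint's range is limited). The gripper opens to 92 mm and grips with 3 to 60 N. Pads are 20 mm wide; open, the fingers measure 128 mm over their backs; the gripper's body (75 mm by 189 mm) begins 69 mm behind the grasp point.
Start: joints at [-1.267, 0.353, 1.633, -0, 1.155, -0.002], TCP at [0.188, -0.596, 0.215] pointing down, gripper open.
Joint ranges: [-2.63, 2.63], [-0.92, 2.1], [0.06, 2.66], [-1.3, 4.44], [0, 2.69], [-3.02, 3.02]. Speed limits (rad/s): [2.22, 2.22, 2.79, 3.14, 3.14, 3.14].

INTERFACE

Orientations are given as a rotation vector (axis times angle).
In Python, from bench import env gives the robot as it stands. Calls block until the motion is done:
- env.move_ptp(position, orientation): joint-space move of the TCP to a pose.
- env.movel(position, rot=None, v=0.15, guard=None): straight line of the TCP; rot=None keeps the orientation; v is the mean speed in m/s. With guard (N) it stops when the force on the tool has changed by that much, and returns True; else False.
- env.goto_joints(angles): joint-space move.
- env.gripper_to(opening, effort=None): finger opening in m; effort is the grip in N (None keeps the last); returns when the fingers have stopped.
- env.dwell(seconds).
- env.solve_ik(position, orientation): joint angles nearest the present ones, or None.
- env.read_state(): the state.
- env.get_image(name): name is "scene" or "top"; returns the picture (384x512x3 uint8, red, green, blue); there is no depth.
- env.camera_params(name): a dict with "intrinsics" (3x3 intrinsics, pixels), "T" (4x4, takes a point from camera to world coordinates). Camera axes: x right, y up, looking along -z (the intrinsics and any distortion apply to the point x, -y, -z); pixel columns grow to the right and rows downward; lengths in m; the calibration is good to about 2 mm. A picture is of the moment at which its call begins. camera_params takes no time and is no camera call.
A pose or a line that the arm cannot do raises env.IKError and nothing moves.
- env.hand_in(): hands the job in, once; it reports no verdict.
Trained networks look in the newest picture that a camera, given by its name, has taken for a name from the list of things; names that differ only in an ending like _2 or _b are one class to them, and where a whole thing is asked for, a point or a joint stands for the part that bears it (a point fixed in the world has none). Each returns a list of dicts, best first, with "confidence" (0 to 1); they miss things now and then, are a little off and sometimes report something else, mostly with a low value. They report only what shows in the picture. A call takes as long as a camera call. They do not tell look-alikes from the thing itself.
- env.outline_of(camera, query): "pixels" (384x512 bool, what is visible of it) and "extent" ([left, top, right, bottom] as shares, 0 to 1, of the picture: columns of its width, rows of its height, round what is visible of it).
- env.tip_of(camera, query): "centre" ([row, column] as shares, 0 to 1, of the picture: columns of its width, rows of its height: a listed point, or the origin of a listed thing).
The state is a dict: "clock": time; "q": joint angles; "qvel": joint speeds; "tau": joint torques, N m; "position": TCP position; "ee_rot": TCP orientation; "wrist_force": force on the tool from outside, world axes, zero at the start; "moment": the same for the moment, N m; "grip_width": finger opening in m.
Only numpy, scipy, OpenCV 4.12 (cv2) and the standard library are available. Lean on these libraries where they do the work, as an engineer would, in place of code of your own. Each camera call takes 0.05 s, during which the arm holds its last target.

## Working session

There is one attempt and no reset: what is moved stays moved. The work goes in short steps, each a Python script; the robot and the scene stay as the last script left them, time stands still between calls to the robot, and variables do not carry over. Pictures are saved under pics/ and viewed, and the job is handed in when it is done.

```bash
ls; mkdir -p pics; python3 - <<'E'
from bench import env
import cv2,numpy as np
for n in("scene","top"):
    im=env.get_image(n); cv2.imwrite(f"pics/{n}0.png",cv2.resize(im[...,::-1],None,fx=1.5,fy=1.5,interpolation=cv2.INTER_CUBIC))
    p=env.camera_params(n); print(n,{k:(np.round(v,4).tolist() if not isinstance(v,str) else v) for k,v in p.items()})
print(env.read_state())
E
```

```text
pics
scene {'intrinsics': [[463.2495, 0.0, 264.9888], [0.0, 463.2495, 197.007], [0.0, 0.0, 1.0]], 'T': [[-0.8272, -0.3783, 0.4154, 1.025], [0.5618, -0.548, 0.6198, 0.7271], [-0.0068, 0.7461, 0.6658, 0.835], [0.0, 0.0, 0.0, 1.0]]}
top {'intrinsics': [[476.967, 0.0, 268.2728], [0.0, 476.967, 190.0574], [0.0, 0.0, 1.0]], 'T': [[-0.0049, 0.9975, -0.0707, 0.4494], [-1.0, -0.0044, 0.0073, -0.0014], [0.007, 0.0707, 0.9975, 1.3162], [0.0, 0.0, 0.0, 1.0]]}
{'clock': 0.1, 'q': array([-1.26743915e+00,  3.53566327e-01,  1.63404040e+00,  2.45233996e-06,
        1.15518297e+00, -2.39840764e-03]), 'qvel': array([ 0.00198716, -0.00209609,  0.00039326, -0.00034196,  0.00141778,
        0.00013839]), 'tau': array([ 1.64685994e-04, -5.94902658e+01, -3.34933341e+01,  6.99277804e-02,
        1.83506001e-02, -1.43585675e-05]), 'position': array([ 0.18800712, -0.59560217,  0.21395489]), 'ee_rot': array([-3.10378223e+00, -4.78229298e-01,  2.78293018e-04]), 'wrist_force': array([ 0.30799587, -0.52893749, -0.09302394]), 'moment': array([-0.01051327,  0.0145049 , -0.05510935]), 'grip_width': 0.09159069195769229}
```

View pics/top0.png

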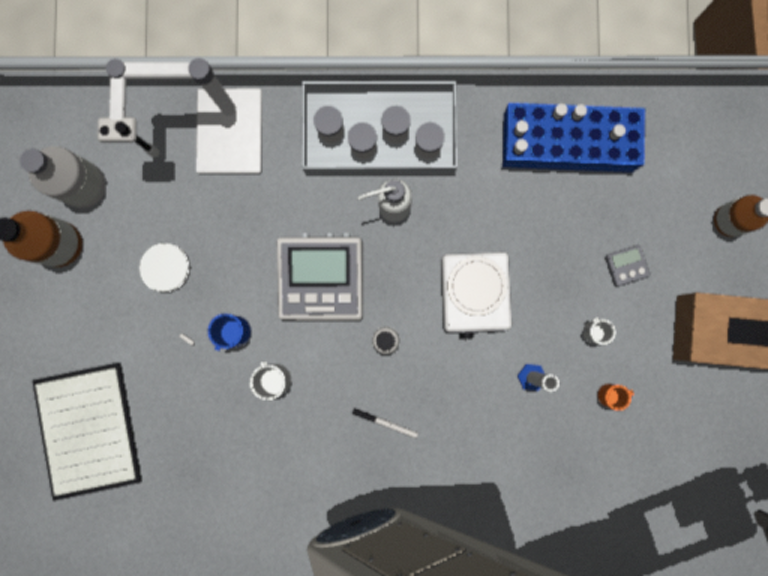

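View pics/scene0.png

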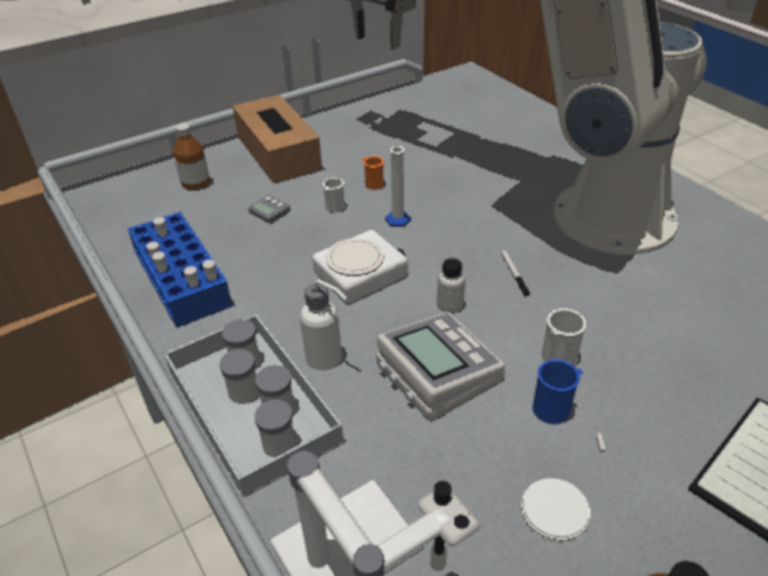

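The top picture (768x576 scale) shows the stirrer at (476,290) and the meter at (320,280), so the meter is on the +y side. The other things:
- white sample beaker (270,382), with its blue look-alike at (228,333)
- stir bar (186,340)
- buffer bottle (386,342)
- wash bottle (394,200), spout to the left
- rinse beaker (600,332), with the orange look-alike at (616,397)
- cylinder (530,377)

```bash
cat > h.py <<'E'
from bench import env
import cv2,numpy as np
P={n:env.camera_params(n) for n in("scene","top")}
def ray(n,u,v):
    K=P[n]["intrinsics"];T=P[n]["T"]
    d=np.array([(u-K[0,2])/K[0,0],-(v-K[1,2])/K[1,1],-1.0])
    return T[:3,3],T[:3,:3]@d
def p2w(n,u,v,z=0.):
    o,d=ray(n,u,v); return o+d*(z-o[2])/d[2]
def proj(n,X):
    K=P[n]["intrinsics"];T=P[n]["T"]
    c=(np.atleast_2d(X)-T[:3,3])@T[:3,:3]
    return np.stack([K[0,0]*c[:,0]/-c[:,2]+K[0,2],K[1,1]*-c[:,1]/-c[:,2]+K[1,2]],1)
E
python3 - <<'E'
from h import *
np.set_printoptions(precision=4,suppress=True)
out={}
for n in("top","scene"):
    env.get_image(n)
    for q in "stirrer meter sample_beaker rinse_beaker wash_bottle buffer_bottle stir_bar cylinder25".split():
        for r in env.tip_of(n,q)[:3]:
            if r["confidence"]<.2: continue
            v,u=r["centre"];u*=512;v*=384
            print(n,q,"tip",round(r["confidence"],2),"px1.5",np.array([u,v])*1.5,"w",p2w(n,u,v)[:2])
        for i,r in enumerate(env.outline_of(n,q)[:3]):
            if r["confidence"]<.2: continue
            print("   outline",round(r["confidence"],2),np.array(r["extent"])*[768,576,768,576],r["pixels"].sum())
            out[f"{n}-{q}-{i}"]=r["pixels"]
np.savez("masks.npz",**out)
print(env.read_state()["clock"])
E
```

```text
outline 0.74 [440.832  253.0368 512.1024 339.6096] 2345
top meter tip 0.66 px1.5 [320.4096 279.7632] w [0.5532 0.1401]
   outline 0.93 [278.2464 235.9296 363.8784 324.    ] 3149
top sample_beaker tip 0.87 px1.5 [240.     333.6192] w [0.4548 0.287 ]
top sample_beaker tip 0.64 px1.5 [274.7904 385.5168] w [0.36   0.2226]
   outline 0.91 [250.5216 366.7392 290.8416 399.456 ] 528
   outline 0.81 [206.1312 319.2192 254.3616 350.3808] 543
top rinse_beaker tip 0.58 px1.5 [594.5856 332.6976] w [ 0.4533 -0.3641]
top rinse_beaker tip 0.56 px1.5 [605.4144 396.    ] w [ 0.3378 -0.3812]
top rinse_beaker tip 0.5 px1.5 [530.8416 372.7296] w [ 0.3808 -0.2454]
   outline 0.56 [597.7344 384.1344 634.8288 408.6144] 302
   outline 0.52 [585.9072 318.2976 616.7808 350.0928] 342
top wash_bottle tip 0.63 px1.5 [397.9776 205.8048] w [ 0.6904 -0.0036]
   outline 0.56 [367.3344 179.712  411.0336 223.2   ] 546
top buffer_bottle tip 0.63 px1.5 [383.6928 341.6832] w [0.4388 0.0238]
   outline 0.67 [373.7856 330.4512 397.2096 347.6736] 256
top stir_bar tip 0.49 px1.5 [186.1632 338.112 ] w [0.4471 0.3853]
top cylin
[... 660 characters left out ...]
ip 0.7 px1.5 [337.92   211.0464] w [ 0.4575 -0.3405]
scene rinse_beaker tip 0.64 px1.5 [373.632 187.488] w [ 0.3477 -0.3733]
   outline 0.58 [324.6336 177.2928 341.8368 219.6288] 300
scene wash_bottle tip 0.9 px1.5 [325.4784 356.832 ] w [0.6866 0.0078]
   outline 0.77 [299.6736 278.8416 338.5344 372.6144] 1269
   outline 0.46 [383.3856 146.9952 408.7296 224.4096] 540
scene buffer_bottle tip 0.72 px1.5 [443.8272 307.8144] w [0.455  0.0234]
   outline 0.69 [433.6128 258.624  458.5728 316.3392] 578
scene stir_bar tip 0.4 px1.5 [602.112  442.0224] w [0.4389 0.3842]
scene cylinder25 tip 0.7 px1.5 [394.5216 221.2416] w [ 0.3806 -0.2428]
   outline 0.84 [381.4656 151.0272 410.88   227.8656] 534
1.8
```

```bash
cat > crop.py <<'E'
from h import *
import sys
def crops(fn,cam,items,s=8,w=64,ov=None):
    im=env.get_image(cam)[...,::-1]
    tiles=[]
    for (u,v) in items:
        u0=int(max(0,min(512-w,u-w/2)));v0=int(max(0,min(384-w,v-w/2)))
        t=cv2.resize(im[v0:v0+w,u0:u0+w],None,fx=256/w,fy=256/w,interpolation=cv2.INTER_CUBIC)
        if ov is not None:
            for poly,c in ov:
                q=(poly-[u0,v0]+.5)*256/w
                cv2.polylines(t,[np.round(q).astype(int)],False,c,1)
        cv2.putText(t,f"{u0},{v0}",(3,12),0,.4,(0,0,255),1)
        tiles.append(t)
    while len(tiles)%3: tiles.append(np.zeros_like(tiles[0]))
    cv2.imwrite(fn,np.vstack([np.hstack(tiles[i:i+3]) for i in range(0,len(tiles),3)][:2]))
def circ(cam,x,y,z,r):
    a=np.linspace(0,2*np.pi,60);return proj(cam,np.stack([x+r*np.cos(a),y+r*np.sin(a),0*a+z],1))
def box(cam,x,y,th,pts,z):
    c,s=np.cos(th),np.sin(th);p=np.array(pts+[pts[0]]);return proj(cam,np.stack([x+c*p[:,0]-s*p[:,1],y+s*p[:,0]+c*p[:,1],0*p[:,0]+z],1))
E
python3 - <<'E'
from crop import *
# estimates
G=(0,200,0);R=(0,0,255)
E=dict(sb=(.365,.228),rb=(.455,-.352),wb=(.688,.002),bb=(.447,.0236),cy=(.375,-.247),st=(.53,-.13),me=(.555,.138))
for cam in("top","scene"):
    ov=[(circ(cam,*E["sb"],.08,.0305),G),(circ(cam,*E["sb"],0,.029),R),(circ(cam,*E["rb"],.06,.0225),G),(circ(cam,*E["rb"],0,.021),R),
    (circ(cam,*E["wb"],.148,.017),G),(circ(cam,*E["wb"],0.0,.03),R),(circ(cam,*E["bb"],.095,.016),G),(circ(cam,*E["bb"],0,.024),R),
    (circ(cam,*E["st"],.05,.053),G),(circ(cam,*E["cy"],.165,.012),G),(circ(cam,*E["cy"],0,.027),R),
    (box(cam,*E["st"],0,[(-.08,-.06),(.06,-.06),(.06,.06),(-.08,.06)],.044),R),
    (box(cam,*E["me"],0,[(-.075,-.075),(.075,-.075),(.075,.075),(-.075,.075)],0.0),R)]
    its=[proj(cam,[*E[k],.05])[0] for k in("sb","rb","wb","bb","st","me")]
    crops(f"pics/crop_{cam}1.png",cam,its,w=72,ov=ov)
E
```

```text
(no output)
```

View pics/crop_top1.png

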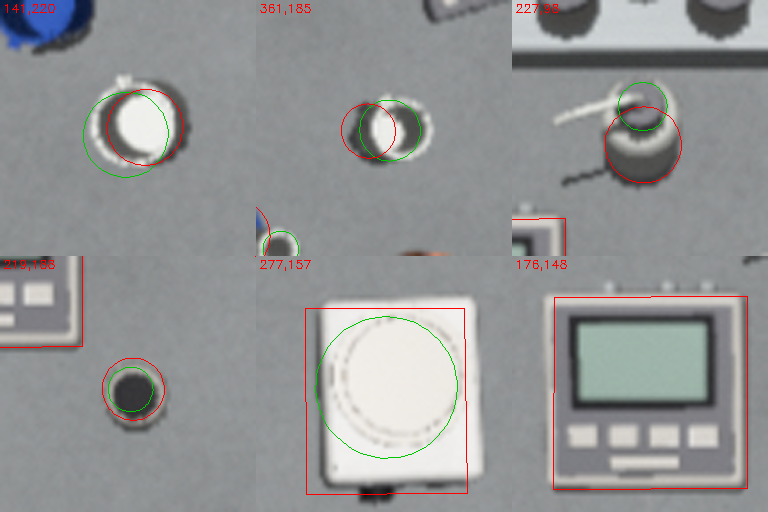

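View pics/crop_scene1.png

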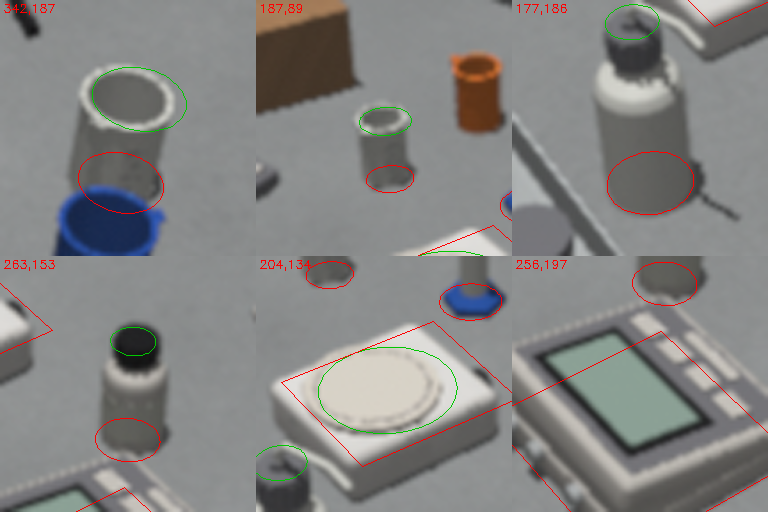

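```bash
cat > ref.py <<'E'
from crop import *
import json
G=(0,200,0);R=(0,0,255);B=(255,80,0)
def ovs(cam,E):
    ov=[(circ(cam,*E["sb"],.08,.0305),G),(circ(cam,*E["sb"],.08,.026),G),(circ(cam,*E["sb"],0,.029),R),(circ(cam,*E["rb"],.06,.0225),G),(circ(cam,*E["rb"],0,.021),R),
    (circ(cam,*E["wb"],.148,.017),G),(circ(cam,*E["wb"],0.098,.03),B),(circ(cam,*E["wb"],0.0,.03),R),(circ(cam,*E["bb"],.095,.016),G),(circ(cam,*E["bb"],0.06,.024),B),(circ(cam,*E["bb"],0,.024),R),
    (circ(cam,*E["st"][:2],.05,.053),G),(circ(cam,*E["cy"],.165,.012),G),(circ(cam,*E["cy"],0,.027),R),
    (box(cam,*E["st"],[(-.08,-.06),(.06,-.06),(.06,.06),(-.08,.06)],.044),R),
    (box(cam,*E["me"],[(-.075,-.075),(.075,-.075),(.075,.075),(-.075,.075)],0.0),R),
    (box(cam,*E["me"],[(.075,-.075),(.075,.075)],0.067),G),
    (box(cam,*E["bar"],[(-.015,-.004),(.015,-.004),(.015,.004),(-.015,.004)],.008),R)]
    return ov
def show(tag,E,w=48):
    for cam in("top","scene"):
        for j,ks in enumerate((("sb","rb","wb","bb","cy","bar"),("st","me"))):
            crops(f"pics/{cam}_{tag}{j}.png",cam,[proj(cam,[*E[k][:2],.05 if k!="bar" else 0])[0] for k in ks],w=w+j*24,ov=ovs(cam,E))
E
python3 - <<'E'
from ref import *
E=dict(sb=(.373,.228),rb=(.454,-.360),wb=(.695,.001),bb=(.443,.0225),cy=(.378,-.247),st=(.537,-.139,0.03),me=(.555,.141,0),bar=(.443,.385,.9))
json.dump(E,open("E.json","w"))
show("a",E)
E
```

```text
(no output)
```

View pics/top_a0.png

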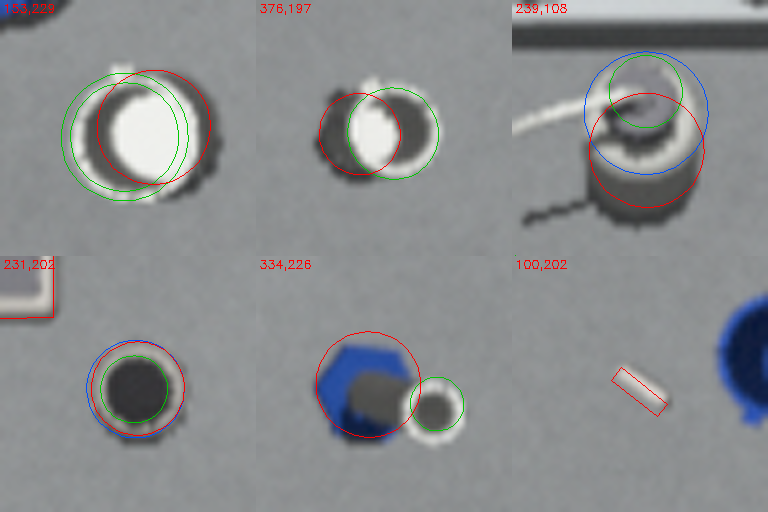

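View pics/scene_a0.png

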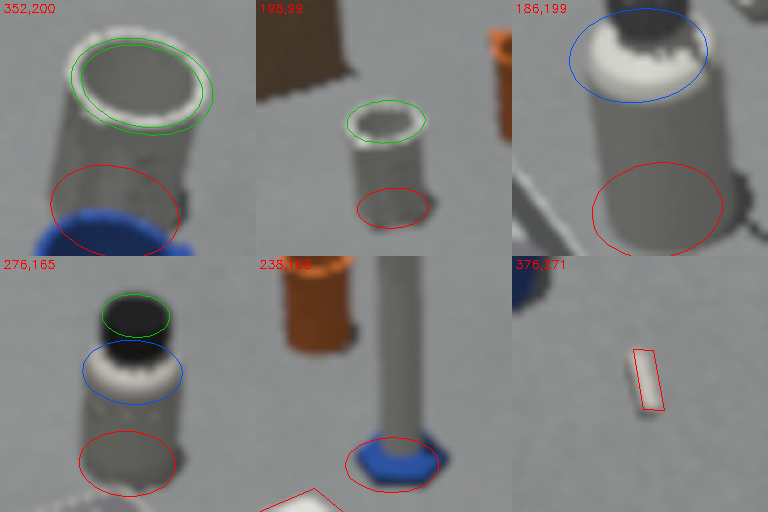

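View pics/top_a1.png

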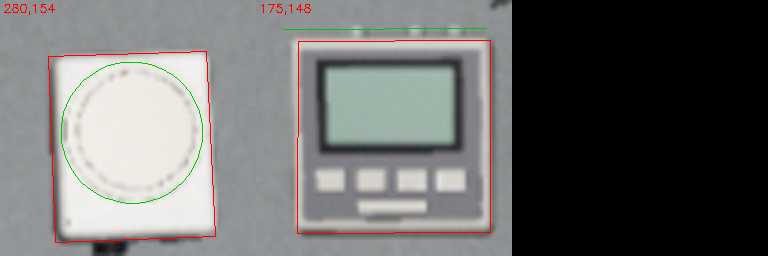

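View pics/scene_a1.png

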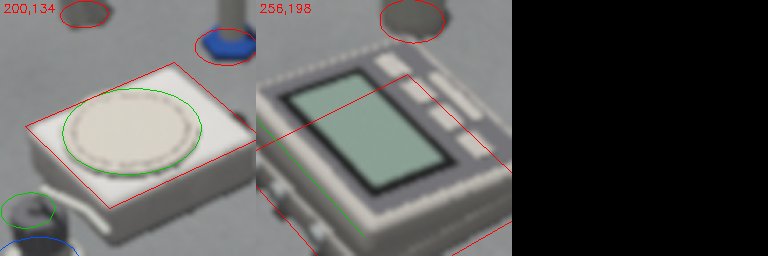

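Overlays put the things within 2–4 mm. I'll apply the corrections, then start with the sample beaker.

```bash
cat > mv.py <<'E'
from ref import *
from scipy.spatial.transform import Rotation as Ro
E=dict(sb=(.372,.222),rb=(.454,-.360),wb=(.692,.002),bb=(.442,.0215),cy=(.374,-.247),st=(.5375,-.1405,0.035),me=(.555,.1415,0),bar=(.443,.385,.9))
def st(x,y):
    X,Y,t=E["st"];return np.array([X+np.cos(t)*x-np.sin(t)*y,Y+np.sin(t)*x+np.cos(t)*y])
def rv(deg):  # jaw axis angle in world, degrees; picks turn with small q6
    q1=env.read_state()["q"]
    return (Ro.from_euler("z",np.radians(deg)+np.pi/2)*Ro.from_euler("x",np.pi)).as_rotvec()
def near(deg,x,y):
    a=np.degrees(np.arctan2(y,x));return a+(deg-a+90)%180-90
def clk(s=""):
    r=env.read_state();print(s,"clk",round(r["clock"],2),"p",np.round(r["position"],4),"g",round(r["grip_width"],4),"F",np.round(r["wrist_force"],1),"q",np.round(r["q"],2))
E
python3 - <<'E'
from mv import *
t=p2w("top",361/1.5,197/1.5,.165);print("spout",t,np.degrees(np.arctan2(t[1]-.002,t[0]-.692)))
print("targets rb",st(0,-.113),"wb",st(.085,-.113),"bb stirrer frame gap mid")
x,y=E["sb"];d=near(-51,x,y);print(d)
print(env.solve_ik([x,y,.2],rv(d)))
env.move_ptp([x,y,.18],rv(d));clk("above")
env.movel([x,y,.031],v=.15,guard=15);clk("down")
env.gripper_to(.03,10);env.dwell(.1);clk("grip")
env.movel([x,y,.14],v=.15);clk("up")
cv2.imwrite("pics/s1.png",cv2.resize(env.get_image("scene")[...,::-1],(768,576)))
E
```

```text
spout [0.67490022 0.05678747 0.165     ] 107.3337223963322
targets rb [ 0.54145419 -0.25343079] wb [ 0.62640214 -0.2504564 ] bb stirrer frame gap mid
-51.0
[ 5.34581650e-01  6.54356363e-02  2.03820276e+00 -4.44089210e-16
  1.03795425e+00  1.42469957e+00]
above clk 5.05 p [0.3724 0.2217 0.18  ] g 0.0919 F [-0.4  0.3 -0.2] q [ 0.53  0.09  2.06 -0.    0.99  1.42]
down clk 6.19 p [0.3725 0.2222 0.0315] g 0.0916 F [-0.3  0.9  0.4] q [0.53 0.35 2.17 0.   0.62 1.42]
grip clk 6.89 p [0.3721 0.2221 0.0312] g 0.0581 F [-0.8 -0.4  4.5] q [0.53 0.35 2.17 0.   0.62 1.42]
up clk 7.77 p [0.3715 0.2217 0.1393] g 0.0582 F [-0.5 -0.4 -0.1] q [0.53 0.15 2.1  0.   0.89 1.42]
```

View pics/s1.png

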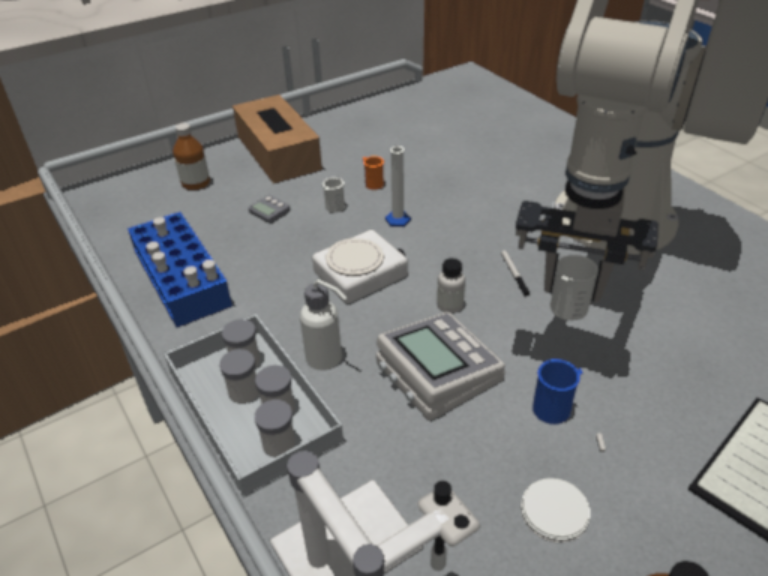

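The beaker hangs upright in the jaws at (575,290), width 58.1 mm. Placing it now.

```bash
python3 - <<'E'
from mv import *
x,y=E["st"][:2]
env.movel([.372,.222,.18],v=.2)
env.movel([x,y,.18],v=.3);clk("over")
c=env.movel([x,y,.081],v=.08,guard=5);clk(f"down {c}")
env.gripper_to(.075);env.dwell(.2)
env.movel([x,y,.19],v=.2)
# stir bar
bx,by,ba=E["bar"];d=near(np.degrees(ba)+90,bx,by);print(d)
env.gripper_to(.04)
env.movel([x,y,.25],v=.25)
env.move_ptp([bx,by,.20],rv(d));clk("bar above")
for cam in("top","scene"):
    cv2.imwrite(f"pics/{cam}2.png",cv2.resize(env.get_image(cam)[...,::-1],(768,576)))
show("b",{**E,"sb":E["st"][:2]})
E
```

```text
over clk 9.64 p [ 0.5368 -0.1394  0.1797] g 0.0581 F [ 0.5 -0.9 -1.2] q [-0.26  0.28  1.82  0.    1.04  0.63]
down True clk 10.84 p [ 0.537  -0.1404  0.081 ] g 0.0584 F [-0.2 -0.1  4.3] q [-0.26  0.41  1.89  0.    0.84  0.63]
-38.43379843822589
bar above clk 15.18 p [0.4436 0.3843 0.2001] g 0.0404 F [0.2 0.6 0.6] q [ 0.71  0.31  1.73 -0.    1.1   1.38]
```

View pics/top2.png

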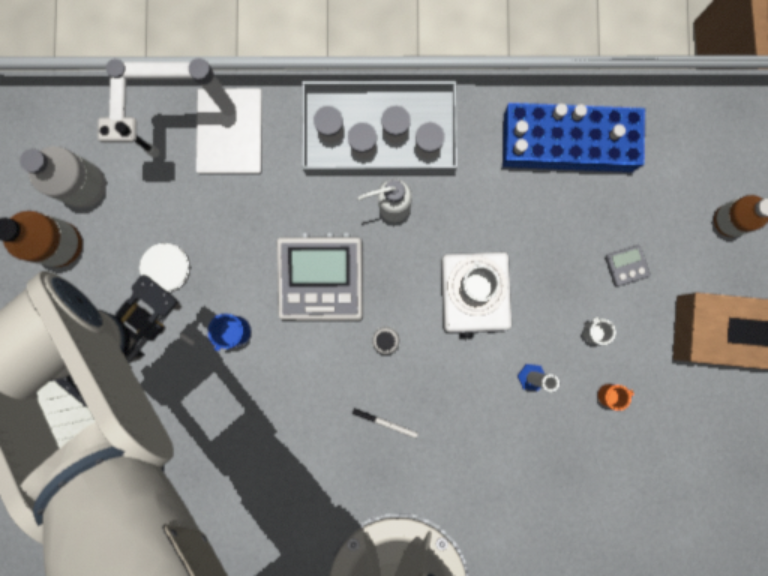

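View pics/scene2.png

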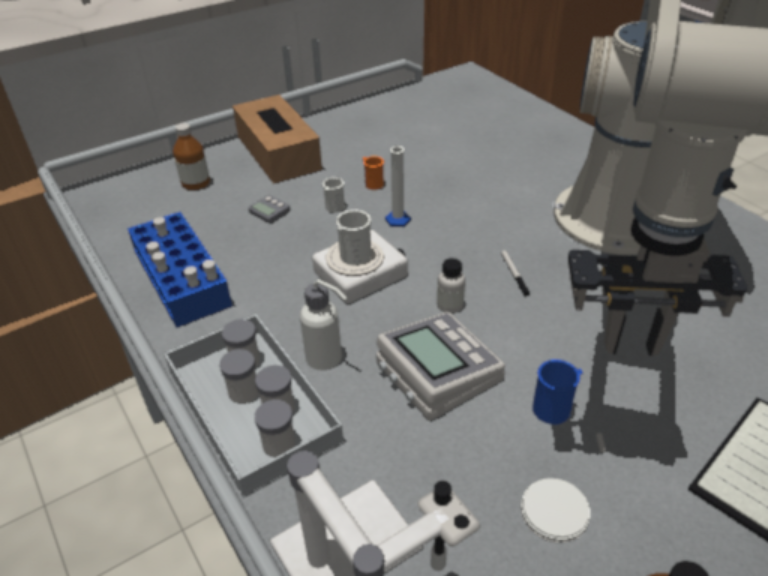

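View pics/top_b1.png

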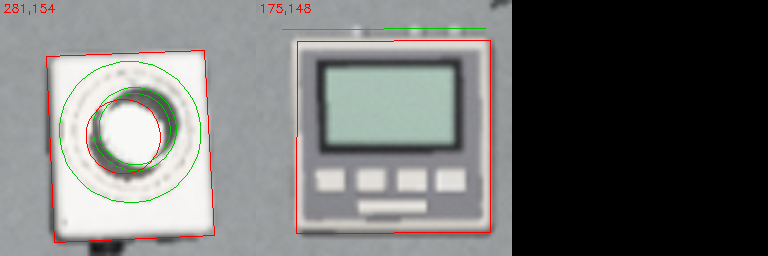

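```bash
python3 - <<'E'
from mv import *
X,Y,_=E["st"]
for cam in("top","scene"):
    ov=[(circ(cam,X,Y,.13,.0305),G),(circ(cam,X,Y,.13,.026),G),(circ(cam,X,Y,.05,.029),R),(circ(cam,X,Y,.05,.053),B),(circ(cam,X,Y,.054,.026),R)]
    u=proj(cam,[X,Y,.08])[0]
    crops(f"pics/{cam}_c.png",cam,[u],w=48,ov=ov)
    crops(f"pics/{cam}_d.png",cam,[u],w=48)
a=[cv2.imread(f"pics/{c}_{k}.png")[:256,:256] for c in("top","scene") for k in "cd"]
cv2.imwrite("pics/cd.png",cv2.resize(np.vstack([np.hstack(a[:2]),np.hstack(a[2:])]),(600,600)))
E
```

```text
(no output)
```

View pics/cd.png

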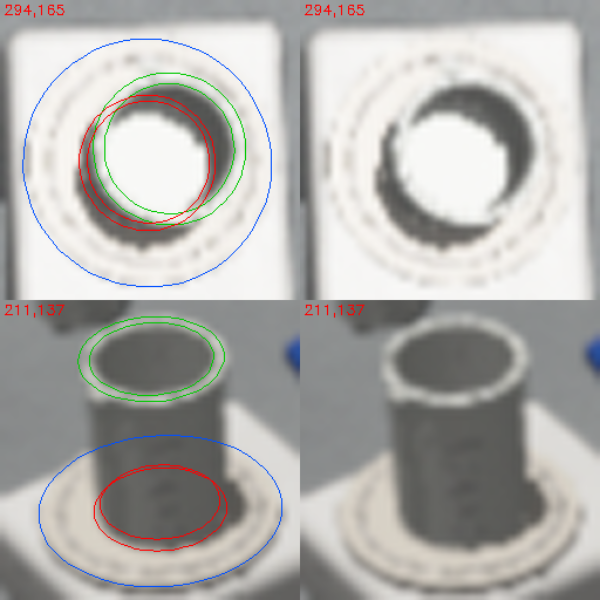

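In the overlay, beaker and plate agree to about 3 mm. Next, the stir bar.

```bash
python3 - <<'E'
from mv import *
bx,by,ba=E["bar"]
env.movel([bx,by,.06],v=.25)
c=env.movel([bx,by,.003],v=.06,guard=8);clk(f"down {c}")
env.gripper_to(.0,15);env.dwell(.1);clk("grip")
env.movel([bx,by,.2],v=.25);clk("up")
x,y=E["st"][:2]
env.movel([x,y,.23],rv(near(np.degrees(ba)+90,bx,by)),v=.3);clk("over beaker")
for cam in("top","scene"):
    u=proj(cam,[x,y,.15])[0]
    crops(f"pics/{cam}_e.png",cam,[u,proj(cam,[bx,by,0])[0]],w=72)
cv2.imwrite("pics/e.png",np.vstack([cv2.imread(f"pics/{c}_e.png") for c in("top","scene")]))
E
```

```text
down False clk 17.49 p [0.4432 0.3852 0.0033] g 0.0401 F [-0.7 -0.8 -0.1] q [ 0.71  0.57  1.85 -0.    0.72  1.38]
grip clk 18.18 p [0.4431 0.385  0.0031] g 0.0081 F [0.3 0.5 1.9] q [ 0.71  0.57  1.86 -0.    0.72  1.38]
up clk 19.12 p [0.4423 0.3844 0.1987] g 0.0076 F [ 0.2  0.3 -0.1] q [0.71 0.31 1.73 0.   1.1  1.38]
over beaker clk 21.05 p [ 0.5373 -0.1396  0.2299] g 0.0076 F [-0.2  0.2  0.2] q [-0.26  0.23  1.77  0.    1.14  0.41]
```

View pics/e.png

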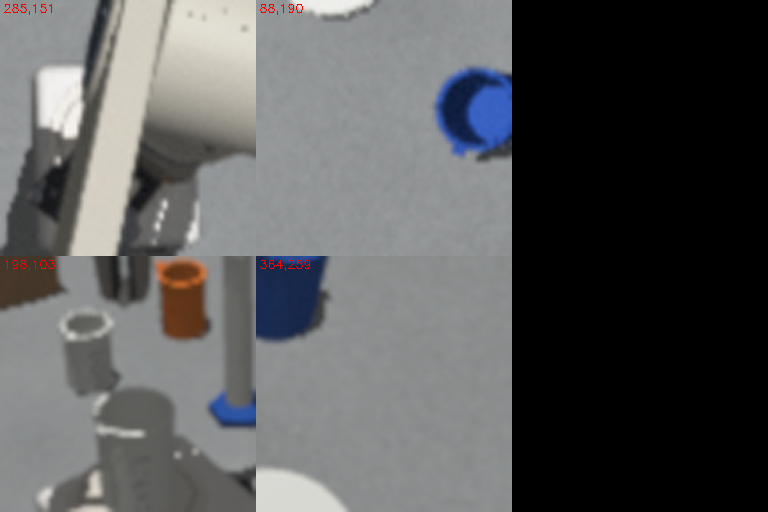

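The bar is gone from the bench and held at 7.6 mm width. I'll drop it from the rim.

```bash
python3 - <<'E'
from mv import *
x,y=E["st"][:2];x-=.001;y-=.001
env.movel([x,y,.15],v=.2)
c=env.movel([x,y,.132],v=.05,guard=4);clk(f"down {c}")
env.gripper_to(.02);env.dwell(.3);clk()
env.movel([x,y,.26],v=.25)
# buffer
bx,by=E["bb"];d=near(0,bx,by)
env.gripper_to(.06)
env.move_ptp([bx,by,.18],rv(d));clk("bb above")
for cam in("top","scene"):
    crops(f"pics/{cam}_f.png",cam,[proj(cam,[x,y,.1])[0],proj(cam,[bx,by,.05])[0]],w=56)
cv2.imwrite("pics/f.png",np.vstack([cv2.imread(f"pics/{c}_f.png") for c in("top","scene")]))
E
```

```text
down False clk 22.21 p [ 0.5364 -0.1415  0.1319] g 0.0076 F [ 0.4 -0.9  0.2] q [-0.26  0.34  1.86  0.    0.94  0.41]
 clk 22.89 p [ 0.5365 -0.1415  0.132 ] g 0.0197 F [-0.2  0.2  0.4] q [-0.26  0.34  1.86  0.    0.94  0.41]
bb above clk 25.12 p [0.4433 0.0212 0.1808] g 0.0602 F [ 0.  -0.1 -1.2] q [ 0.04  0.11  2.04 -0.    0.99  0.05]
```

View pics/f.png

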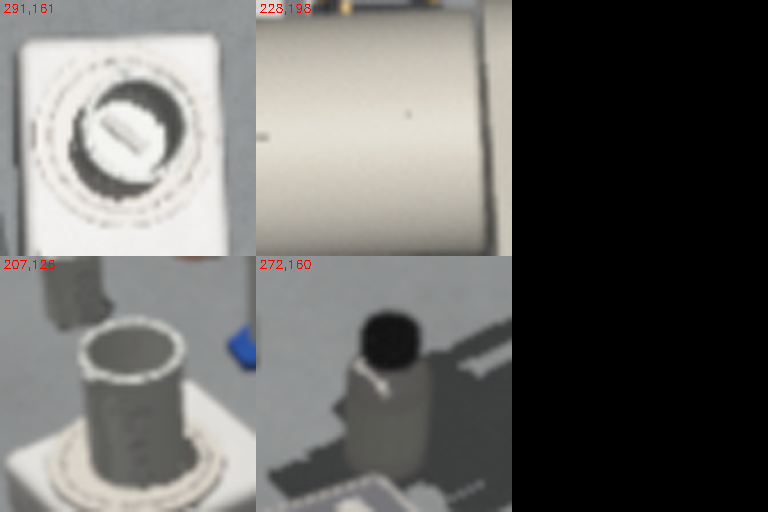

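The stir bar lies flat on the beaker floor, at (122,132) in the first crop. Buffer bottle next.

```bash
python3 - <<'E'
from mv import *
bx,by=E["bb"]
c=env.movel([bx,by,.073],v=.12,guard=10);clk(f"down {c}")
env.gripper_to(.02,25);env.dwell(.1);clk("grip")
env.movel([bx,by,.105],v=.1)
env.movel([.547,-.007,.105],v=.12);clk("over")
c=env.movel([.547,-.007,.0735],v=.05,guard=6);clk(f"down {c}")
env.gripper_to(.06);env.dwell(.2)
env.movel([.547,-.007,.22],v=.2);clk("up")
rx,ry=E["rb"];d=near(80,rx,ry);print(d)
env.gripper_to(.08)
env.movel([.5,-.12,.28],v=.3)
env.move_ptp([rx,ry,.22],rv(d));clk("rb above")
for cam in("top","scene"):
    crops(f"pics/{cam}_g.png",cam,[proj(cam,[.547,-.007,.05])[0],proj(cam,[rx,ry,.05])[0]],w=100)
cv2.imwrite("pics/g.png",np.vstack([cv2.imread(f"pics/{c}_g.png") for c in("top","scene")]))
E
```

```text
down False clk 26.26 p [0.4425 0.0214 0.0735] g 0.0597 F [ 0.2  0.1 -0. ] q [0.05 0.28 2.13 0.   0.73 0.05]
grip clk 26.9 p [0.4421 0.0215 0.0732] g 0.0313 F [-2.  -0.5  3.9] q [0.05 0.28 2.13 0.   0.73 0.05]
over clk 28.43 p [ 0.5461 -0.0069  0.1047] g 0.0311 F [ 0.   0.6 -1.1] q [-0.02  0.37  1.9   0.    0.88 -0.02]
down True clk 29.06 p [ 0.5459 -0.007   0.0731] g 0.0315 F [-1.8 -0.1  6.3] q [-0.02  0.41  1.92 -0.    0.82 -0.02]
up clk 30.73 p [ 0.5462 -0.007   0.219 ] g 0.06 F [-0.   0.5 -0. ] q [-0.02  0.23  1.79  0.    1.12 -0.02]
-100.0
rb above clk 33.02 p [ 0.4546 -0.3589  0.2195] g 0.0798 F [ 0.4  0.4 -0.1] q [-0.67  0.28  1.73  0.    1.14  1.07]
```

View pics/g.png

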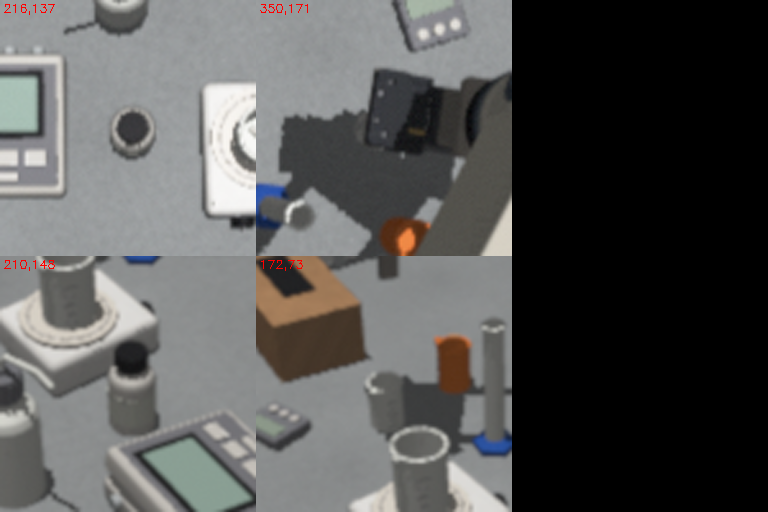

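The buffer bottle stands upright, midway in the gap at (132,130). Rinse beaker next.

```bash
python3 - <<'E'
from mv import *
rx,ry=E["rb"]
env.movel([rx,ry,.12],v=.2)
c=env.movel([rx,ry,.019],v=.12,guard=10);clk(f"down {c}")
env.gripper_to(.02,8);env.dwell(.1);clk("grip")
env.movel([rx,ry,.12],v=.15);clk("up")
tx,ty=st(0,-.113);d=near(2,tx,ty)
env.movel([tx,ty,.12],rv(d),v=.12);clk("over")
c=env.movel([tx,ty,.0195],v=.08,guard=5);clk(f"down {c}")
env.gripper_to(.06);env.dwell(.2)
env.movel([tx,ty,.22],v=.2);clk("up")
env.gripper_to(.07)
env.movel([.6,-.1,.28],v=.3)
wx,wy=E["wb"];d=near(17.3,wx,wy)
env.move_ptp([wx,wy,.27],rv(d));clk("wb above")
for cam in("top","scene"):
    crops(f"pics/{cam}_h.png",cam,[proj(cam,[tx,ty,.05])[0],proj(cam,[wx,wy,.05])[0]],w=100)
cv2.imwrite("pics/hh.png",np.vstack([cv2.imread(f"pics/{c}_h.png") for c in("top","scene")]))
E
```

```text
down False clk 34.76 p [ 0.4545 -0.3604  0.0197] g 0.08 F [0.4 0.  0.1] q [-0.67  0.53  1.87 -0.    0.74  1.07]
grip clk 35.51 p [ 0.4541 -0.3601  0.0191] g 0.0426 F [-0.3 -0.4  3.6] q [-0.67  0.53  1.87 -0.    0.74  1.07]
up clk 36.33 p [ 0.4535 -0.3596  0.1192] g 0.0426 F [-1.   0.8 -1.1] q [-0.67  0.39  1.82  0.    0.94  1.07]
over clk 38.27 p [ 0.5413 -0.2535  0.1199] g 0.0426 F [ 0.1 -0.1 -0.1] q [-0.44  0.42  1.77 -0.    0.95 -0.47]
down True clk 39.54 p [ 0.5412 -0.2533  0.0191] g 0.0426 F [0.3 0.7 6.6] q [-0.44  0.56  1.83 -0.    0.76 -0.48]
up clk 41.35 p [ 0.5408 -0.2531  0.2188] g 0.0598 F [-0.8  0.6  0. ] q [-0.44  0.31  1.69 -0.    1.15 -0.48]
wb above clk 43.05 p [0.6915 0.0009 0.2688] g 0.0701 F [-0.5  0.  -0.3] q [-0.    0.42  1.42 -0.    1.31 -0.3 ]
```

View pics/hh.png

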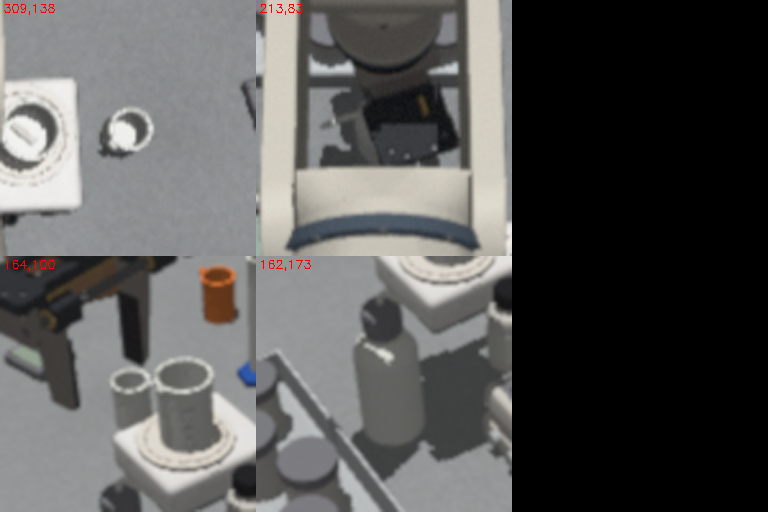

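The rinse beaker stands beside the stirrer at (125,130). Now the wash bottle, gripped by the cap with the jaws across the spout.

```bash
python3 - <<'E'
from mv import *
wx,wy=E["wb"]
c=env.movel([wx,wy,.118],v=.12,guard=8);clk(f"down {c}")
env.gripper_to(.02,40);env.dwell(.2);clk("grip")
env.movel([wx,wy,.21],v=.12);env.dwell(.1);clk("up")
cv2.imwrite("pics/w1.png",cv2.resize(env.get_image("scene")[...,::-1],(768,576)))
E
```

```text
down False clk 44.57 p [0.6926 0.002  0.1189] g 0.07 F [ 0.3  0.3 -0.1] q [ 0.    0.55  1.55  0.    1.04 -0.3 ]
grip clk 45.41 p [0.6919 0.002  0.118 ] g 0.0331 F [-0.7 -0.6  0.1] q [ 0.    0.55  1.56 -0.    1.04 -0.3 ]
up clk 46.42 p [0.6913 0.002  0.2088] g 0.0332 F [ 0.5 -0.9 -2.6] q [ 0.    0.46  1.48  0.    1.2  -0.3 ]
```

View pics/w1.png

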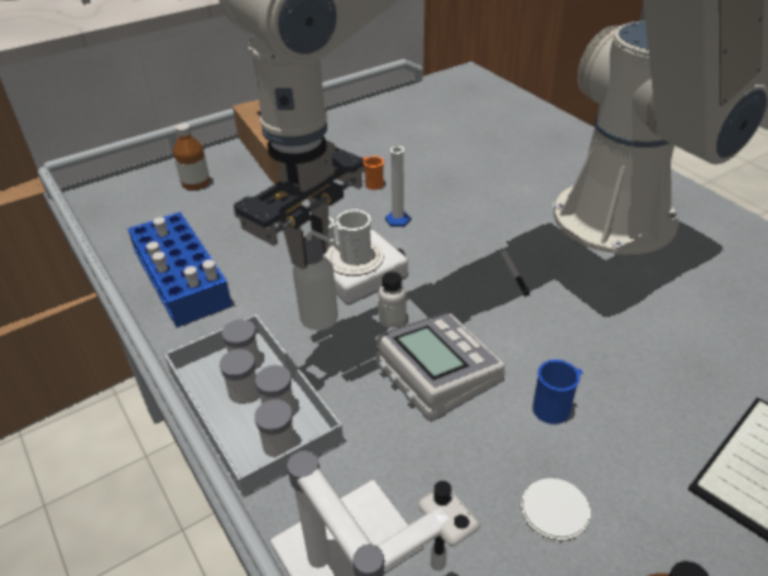

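```bash
python3 - <<'E'
from mv import *
tx,ty=st(.086,-.113)
env.movel([.69,-.2,.2],v=.15)
env.movel([tx,ty,.2],v=.12);clk("over")
c=env.movel([tx,ty,.1185],v=.06,guard=6);clk(f"down {c}")
env.gripper_to(.06);env.dwell(.3)
env.movel([tx,ty,.25],v=.15)
env.move_ptp([.42,.3,.3],rv(near(40,.42,.3)));clk("away")
for cam in("top","scene"):
    cv2.imwrite(f"pics/{cam}9.png",cv2.resize(env.get_image(cam)[...,::-1],(768,576)))
E0=dict(E);E.update(sb=E["st"][:2],rb=st(0,-.113),wb=(tx,ty),bb=(.546,-.007))
show("z",E)
E
```

```text
over clk 48.79 p [ 0.6277 -0.2505  0.2002] g 0.0328 F [ 0.5 -0.1 -2. ] q [-0.38  0.44  1.53  0.    1.17 -0.68]
down False clk 50.3 p [ 0.6277 -0.2505  0.119 ] g 0.0331 F [ 0.4 -0.1 -2.1] q [-0.38  0.52  1.6   0.    1.02 -0.68]
away clk 54.31 p [0.4205 0.2996 0.2999] g 0.0601 F [-0.1 -0.3 -0.2] q [ 0.62  0.11  1.76 -0.    1.28 -0.08]
```

View pics/top9.png

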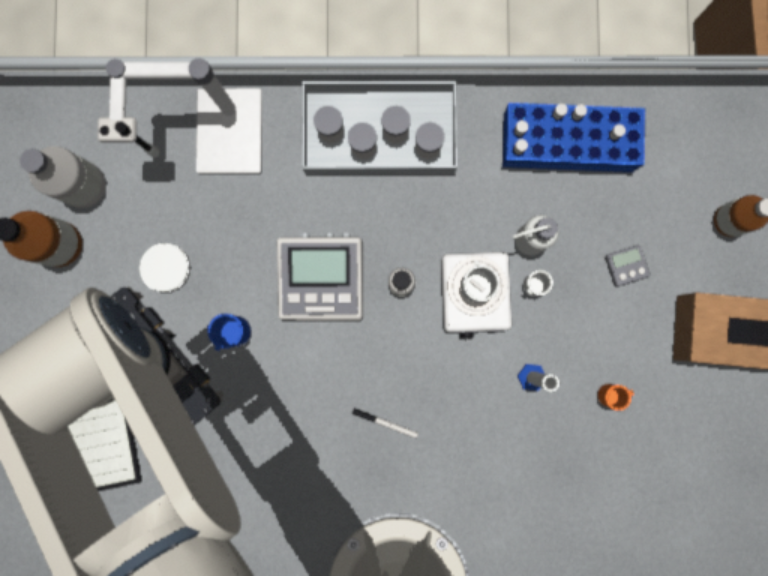

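View pics/scene9.png

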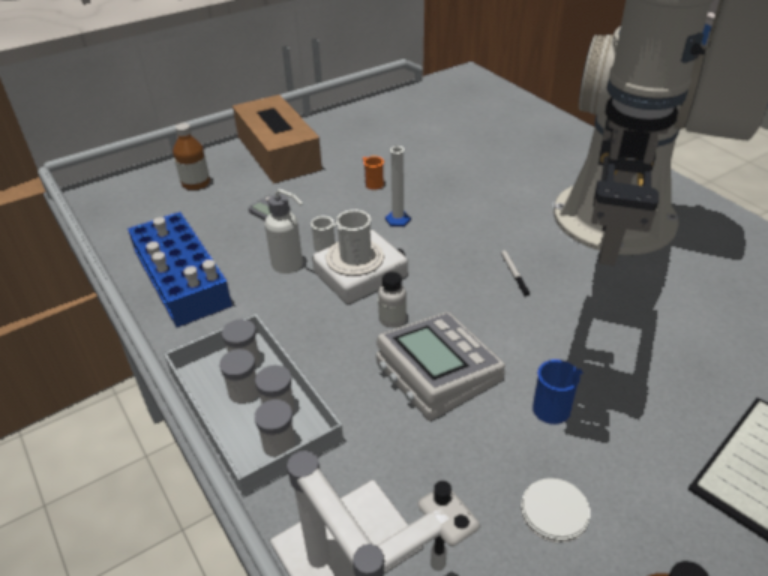

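View pics/top_z0.png

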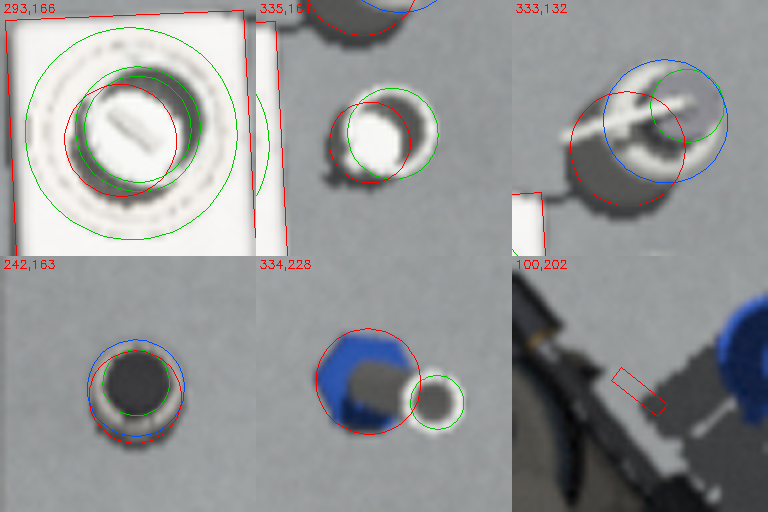

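View pics/scene_z0.png

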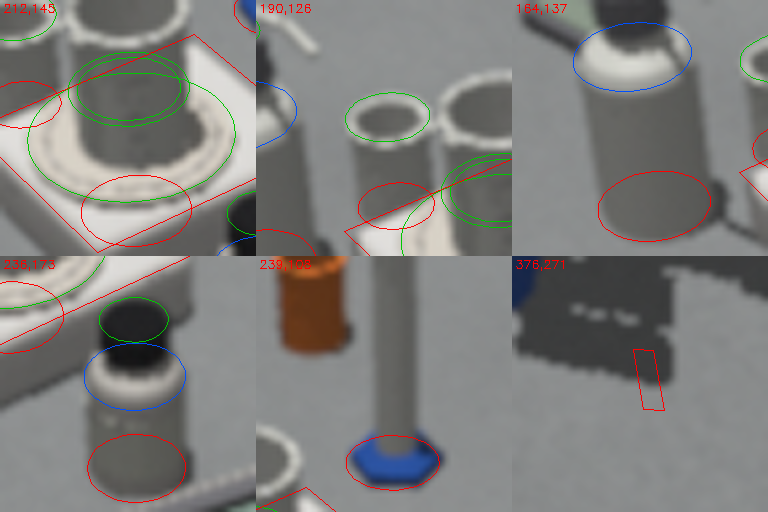

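All overlays match: stir bar visible in the centred beaker, buffer bottle at (401,282) mid-gap, rinse beaker (538,285), wash bottle upright behind it (538,236), cylinder where it stood. Handing in.

```bash
python3 - <<'E'
from mv import *
env.dwell(.5);print(env.hand_in());clk()
E
```

```text
the job is handed in; nothing more can be done
None
the job is handed in; nothing more can be done
```

The bench is set out and handed in at about 55 s of the 141 s allowed; the hand-in gives no verdict, so the result below rests on my camera checks.

- **Larger beaker:** it stands on the stirrer plate within about 3 mm of the centre, with the stir bar visible flat on its floor.
- **Buffer bottle:** it stands midway in the roughly 147 mm gap, about 50 mm clear of both the stirrer and the meter.
- **Rinse beaker:** it stands level with the plate centre on the side away from the meter, about 32 mm clear of the stirrer.
- **Wash bottle:** it stands about 86 mm behind the rinse beaker, centre to centre, which leaves about 35 mm between them.
- **Cylinder:** it shows no visible movement, and neither look-alike was touched.

In the last pictures everything stands upright and released, with the arm well away.

The two cameras disagreed by about 2–4 mm, and up to 5 mm for the wash bottle before it was picked up, all well inside the tolerances. The contact check did not trigger when the wash bottle was set down, so it may have been let go up to a millimetre above the bench. It stands upright in both pictures.

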